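# Draw the tall panel from a leaning stack

### The job

Three plywood panels lean one against another in the wooden rack. Draw out the tallest one without toppling the others, and stand it upright, about midway along, right down in the slot of the slotted stand. Leave the two shorter panels leaning in the rack where they are.

Things in the scene. Friction and masses are not known exactly. Their poses are not given: they have to be found in the camera images.
- tall_panel: Tallest panel: plain plywood 9 mm thick (x), 120 mm wide (y), 180 mm high (z), 0.12 kg. Origin at the centre of its foot edge, z up its height. Leans 14 degrees back, top towards its +x, at the front, middle or rear of the stack. Its upper 60 mm rise clear of the rest: grip across the thickness there, tool in line with the panel. Raised 0.15 m along its z, the foot clears the stack.
- wide_panel: Bystander: wide short panel, same plywood, 9 x 150 x 118 mm high, axes and lean as the tall one. The panels stand loosely face to face; those in front drop back some 9 mm once one is drawn. The rack, fixed and not listed, is a base board 150 x 180 x 12 mm with a back board 95 mm high leaning 14 degrees; it stands left or right of the robot's middle, the slotted stand on the other side.
- low_panel: Bystander: the lowest panel, same plywood, 9 mm thick (x), 140 mm wide (y), 98 mm high (z), 0.08 kg; origin at the centre of its foot edge; leans like the others, anywhere in the stack. Mind the wall cabinet (not listed) over the back of the bench: its underside is 0.49 m above the bench, its front 0.61 m ahead of the robot's base axis.
- stand: Slotted stand, fixed: base board 100 x 170 x 12 mm, two timber rails 45 mm high leave a slot 22 mm wide and 160 mm long, open at the ends; metal strips on the rails flare out 15 mm each way, up to 78 mm above the bench. Origin at the centre of its underside, z up. The slot runs along y at x = 0, its floor at z = 12 mm. A panel in it may lean up to 16 degrees.

How it is judged:
At the end, for the whole second after the job is handed in: The tall panel rests released in the slot, within 25 degrees of upright, its foot 4 to 26 mm above the bench, within 18 mm of the slot's middle across and 35 mm along, width along the slot; each shorter panel rests with its foot within 40 mm of its start, leaning less than 28 degrees (x of tall_panel in the frame of stand between -0.018 and 0.018 m and y of tall_panel in the frame of stand between -0.035 and 0.035 m and z of tall_panel in the frame of stand between 0.004 and 0.026 m and angle between tall_panel's own z axis and vertical below 0.45 rad and angle between the y axis of tall_panel and the y axis of stand, either way round below 0.26 rad and linear speed of tall_panel below 0.05 m/s and distance of each of wide_panel, low_panel from where it was at the start of the episode below 0.04 m and angle between each of wide_panel, low_panel's own z axis and vertical below 0.5 rad and linear speed of each of wide_panel, low_panel below 0.03 m/s); the robot touches nothing.
It fails at once if the wide panel topples or is dragged out of the stack (angle between wide_panel's own z axis and vertical above 0.7 rad or distance of wide_panel from where it was at the start of the episode above 0.06 m).
It fails at once if the low panel topples or is dragged out of the stack (angle between low_panel's own z axis and vertical above 0.7 rad or distance of low_panel from where it was at the start of the episode above 0.06 m).
It also fails if it takes over 51 s, if anything falls off the work surface, if the arm or the gripper's body presses on something with over 40 N, if the wrist force passes 120 N, or if a joint passes its speed limit or range.

### The arm

A 7-joint arm with a two-finger parallel gripper is mounted at the origin on a cart in front of the work surface, level with it; the furniture and walls round the work are solid. World frame = base frame: x ahead of the robot, y to its left, z up, the work surface at z = 0. Lengths are in m, angles in rad, forces in N, time in s.
With the tool pointing down it reaches from about 0.4 to 0.875 m from the base axis. Payload 19.3 kg.
Tool frame: the origin (TCP) lies at the very end of the fingers, on their centre line; the grasp point (between the pads) lies 19 mm behind it; z points along the fingers, y is the line along which they close (so a half turn about z gives the same grasp; the last joint's range is limited). The gripper opens to 85 mm and grips with 20 to 120 N. Pads are 22 mm wide; open, the fingers measure 114 mm over their backs; the gripper's body (76 mm by 85 mm) begins 54 mm behind the grasp point. The pads swing forward as they close: fully open they stand 13 mm farther back than shut.
Start: joints at [1.232, 0.521, -0.036, 1.599, 0.021, 1.021, -0.113], TCP at [0.166, -0.603, 0.231] pointing down, gripper open.
Joint ranges: [-2.91, 2.91], [-0.3, 2.13], [-1.5, 1.42], [0.17, 2.43], [-1.26, 4.41], [0.16, 1.93], [-2.52, 2.52]. Speed limits (rad/s): [1.89, 1.89, 2.39, 2.39, 3.01, 3.01, 3.01].

### API

Orientations are given as [roll, pitch, yaw] about the fixed x, y, z axes, in that order (R = Rz(yaw) Ry(pitch) Rx(roll)).
In Python, from workcell import monitor, viewer, bot gives the robot as it stands.
- The arm moves only by the tool move_arm, never from a script. Its arguments are lists of equal length, an entry for each row: "gripper": the opening, from 0 (shut) to 1 (fully open); "linear": the shift along the tool's x, y, z in cm, a list of three; "twist": the turn about the tool's z in degrees. A call has 1 to 8 rows; each row shifts and turns the commanded pose from where the row before left it, along the tool's axes as they then stand; what a row does not reach is not made up. A row lasts 1/10 s, in which the tool goes at most 50 mm and 8.59 degrees, less where a joint would pass 70% of its speed; a pose out of reach is approached as far as the arm can. A call with a gripper value outside its range is refused whole. The fingers move at their own pace and stop on an object; "squeeze" is the grip in N (left out, the last holds). Time passes only in rows, so rows that do not move let the fingers close. It gives the time, the measured TCP pose, the force, the opening and the grip force at its end, in the units of the state.
- monitor.observe(): the state, without advancing time (a new reading comes with each control period).
- viewer.grab_frame(name): name is "side" or "top"; returns a dict with "img" (420x560x3 uint8, red, green, blue), "K" (3x3 intrinsics, pixels), "eye" and "rotation" of the camera in the world. Camera axes: x right, y up, looking along -z (the intrinsics and any distortion apply to the point x, -y, -z); pixel columns grow to the right and rows downward; lengths in m; the calibration is good to about 2 mm. A picture is of the moment at which its call begins. There is no depth.
- bot.job_done(): hands the job in; it is judged then, once.
The state is a dict: "clock": time; "qpos": joint angles; "qd": joint speeds; "joint_efforts": joint torques, N m; "position": TCP position; "tool_rot": TCP orientation; "force": force on the tool from outside, world axes, zero at the start; "moment": the same for the moment, N m; "grip_width": finger opening in m; "finger_force": force on a finger pad.
Only numpy, scipy, OpenCV 4.12 (cv2) and the standard library are available. Lean on these libraries where they do the work, as an engineer would, in place of code of your own. Each camera call takes 0.05 s, during which the arm holds its last target. There are 200 camera calls.

## Working session

There is one attempt and no reset: what is moved stays moved. The work goes in short steps, Python scripts to look and compute and a tool call to move; the robot and the scene stay as the last step left them, time stands still between calls to the robot, and variables do not carry over. Pictures are saved under pics/ and viewed, at most 12 in all, crops included, and the job is handed in when it is done.

Besides the shell and the picture viewer there is one more tool, called after ">>>" by a JSON object that holds its "fn" and its "kwargs". move_arm: Moves the arm, as the interface text tells. Its arguments: {"type":"object","properties":{"gripper":{"type":"array"},"linear":{"type":"array"},"twist":{"type":"array"},"squeeze":{"type":"number"}},"required":["gripper","linear","twist"]}

```bash
mkdir -p pics; ls
cat > h.py <<'E'
import numpy as np,cv2
from workcell import monitor,viewer,bot
def grab(n,f=None):
    d=viewer.grab_frame(n)
    if f: cv2.imwrite('pics/'+f+'.png',d['img'][:,:,::-1])
    return d
E
python3 - <<'E'
from h import *
import pickle
for n in('side','top'):
    d=grab(n,n+'0'); pickle.dump(d,open(n+'0.pkl','wb'))
    print(d.keys(),d['K'],d['eye'],d['rotation'])
print(monitor.observe())
E
```

```text
pics
dict_keys(['img', 'K', 'eye', 'rotation']) [[461.63311596   0.         280.47360818]
 [  0.         461.63311596 206.58071364]
 [  0.           0.           1.        ]] [ 0.39633054 -0.75648338  0.40977253] [ 1.12573382 -0.02169347 -0.07840242]
dict_keys(['img', 'K', 'eye', 'rotation']) [[510.36202855   0.         272.05149302]
 [  0.         510.36202855 214.0575853 ]
 [  0.           0.           1.        ]] [0.28756711 0.06289869 1.13866878] [ 0.1336592  -0.04613031 -1.59526469]
{'clock': 0.1, 'qpos': array([ 1.23181539,  0.52192319, -0.03636917,  1.59992805,  0.02123402,
        1.02106958, -0.11279763]), 'qd': array([-0.001743  , -0.00224456, -0.00050321, -0.00062775, -0.00029438,
        0.00015191,  0.00149172]), 'joint_efforts': array([ 5.90508222e-03, -9.28476977e+01,  1.98548935e+00, -3.70520389e+01,
        1.82271260e-02,  5.49461256e-03, -5.67723907e-05]), 'position': array([ 0.16588248, -0.60229512,  0.23081049]), 'tool_rot': array([-3.14065339e+00,  7.21287715e-05,  2.68825934e-01]), 'force': array([-0.48341263,  0.20724009, -0.18625997]), 'moment': array([-0.00671274,  0.01827505, -0.02195916]), 'finger_force': 0.0, 'grip_width': 0.0854197020084665}
```

View pics/side0.png

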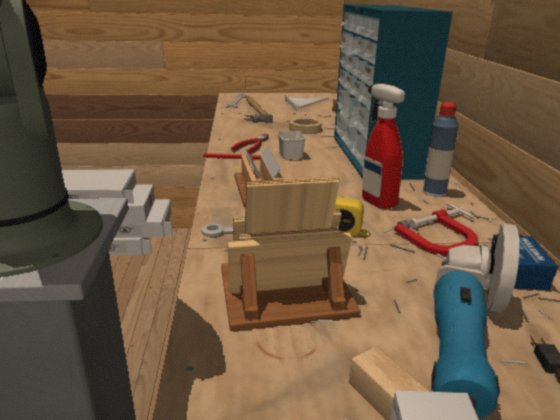

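View pics/top0.png

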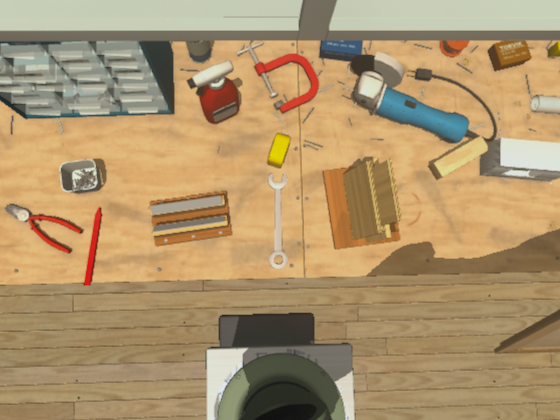

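Run:
```python
import cv2
a=cv2.imread('pics/side0.png')[165:335,205:375]; b=cv2.imread('pics/top0.png')[145:260,310:420]; c=cv2.imread('pics/top0.png')[180:255,140:240]
b=cv2.resize(b,None,fx=5,fy=5,interpolation=cv2.INTER_CUBIC);cv2.imwrite('pics/b.png',b)
c=cv2.resize(c,None,fx=4,fy=4,interpolation=cv2.INTER_CUBIC)
a=cv2.resize(a,None,fx=3.5,fy=3.5,interpolation=cv2.INTER_CUBIC);cv2.imwrite('pics/a.png',a);cv2.imwrite('pics/c.png',c)
```

```text
(no output)
```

View pics/a.png

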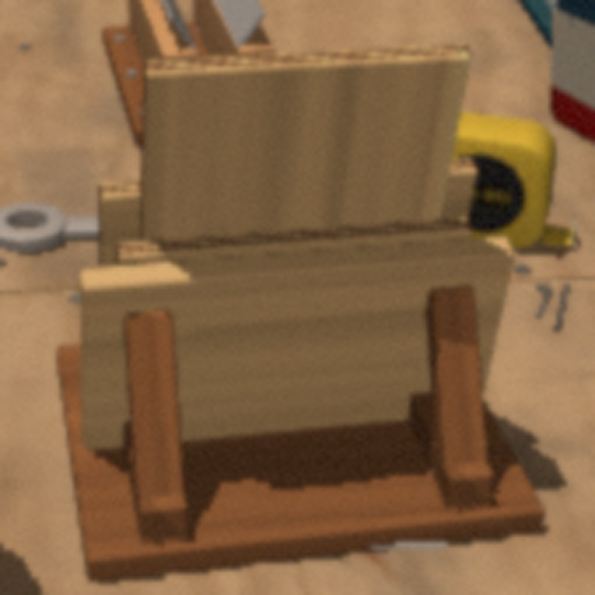

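View pics/b.png

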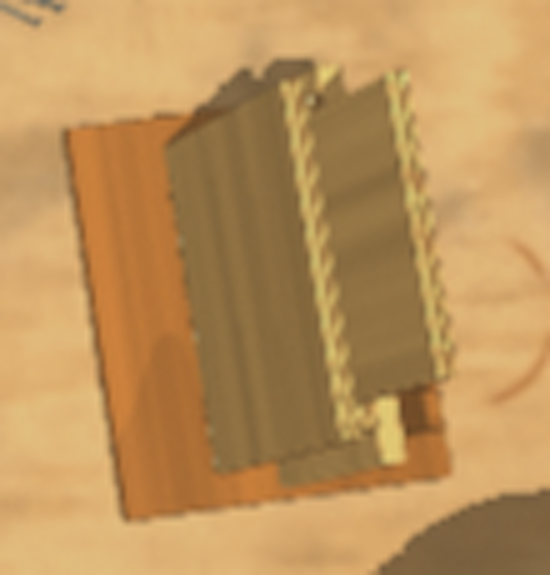

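View pics/c.png

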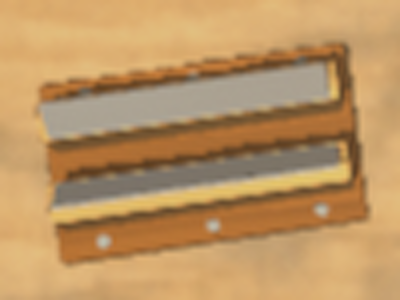

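Tall panel is in the middle: wide in front (towards +y), low behind it, all leaning to −y. Tall's top edge in the top picture runs from about (389,160) to (400,220). The stand's base corners are at about (226,190), (232,234) and (155,246).

```bash
cat >> h.py <<'E'
import pickle
from scipy.optimize import least_squares
from scipy.spatial.transform import Rotation as R
def proj(d,P):
    c=(np.atleast_2d(P)-d['eye'])@R.from_euler('xyz',d['rotation']).as_matrix()
    p=(c*[1,-1,-1])@d['K'].T
    return p[:,:2]/p[:,2:]
S=pickle.load(open('side0.pkl','rb'));T=pickle.load(open('top0.pkl','rb'))
def panel(p,lean=14):  # x,y,z,yaw
    return R.from_euler('ZY',[p[3],np.radians(lean)]).as_matrix()
E
python3 - <<'E'
from h import *
L=np.array([[-4.5,60,180],[-4.5,-60,180],[4.5,60,180],[4.5,-60,180]])/1000
crop=lambda a,s,o:(np.array(a)+.5)/s-.5+o
t=crop([[388,75],[436,378],[408,70],[456,374]],5,[310,145])
s=crop([[468,48],[148,63],[466,60],[146,75]],3.5,[205,165])
def f(p,sep=False):
    W=L@panel(p).T+p[:3]
    return np.concatenate([proj(T,W)-t,proj(S,W)-s])
r=least_squares(lambda p:f(p).ravel(),[.4,-.25,.012,-1.5]);print('tall',r.x,np.degrees(r.x[3]));print(f(r.x).round(1))
# rack base
B=np.array([[-75,90,12],[-75,-90,12],[75,-90,12]])/1000
for name,B,px in [('rack',B,crop([[66,130],[126,520],[450,475]],5,[310,145])),
  ('stand',np.array([[50,-85,12],[-50,-85,12],[-50,85,12]])/1000,crop([[345,42],[368,217],[62,263]],4,[140,180]))]:
    g=lambda p:(proj(T,(B@panel([0,0,0,p[2]],0).T+[p[0],p[1],0]))-px).ravel()
    r=least_squares(g,[.4,0,-1.5 if name=='rack' else .1]);print(name,r.x,np.degrees(r.x[2]),g(r.x).round(1))
    if name=='stand':
        q=np.array([[26,0,78],[11,0,57],[-11,0,57],[-26,0,78],[0,0,12]])/1000
        for y in(.08,-.08):
            q[:,1]=y; print((proj(T,q@panel([0,0,0,r.x[2]],0).T+[r.x[0],r.x[1],0])-[140,180])*4)
E
```

```text
tall [ 0.45481179 -0.17594089  0.01185793 -1.47000408] -84.22502977363273
[[-0.2 -1. ]
 [-0.1 -0.4]
 [-0.1 -0.2]
 [ 0.   0. ]
 [-0.7 -0.4]
 [-1.7 -0.2]
 [ 1.7  0.2]
 [-0.3  0.7]]
rack [ 0.45532936 -0.19423196 -1.45782325] -83.52711959083611 [-0.4 -0.5 -0.3  0.2  0.6  0.2]
stand [0.43382803 0.18748587 0.12604434] 7.221808669096273 [-0.1 -0.2  0.4  0.2 -0.2 -0. ]
[[ 28.47564642 106.25995739]
 [ 39.64252265 139.86983899]
 [ 44.63980085 180.75964009]
 [ 40.47242046 204.77818537]
 [ 57.64269582 170.22001168]]
[[334.32920424  63.11378858]
 [340.08458109  97.15069451]
 [345.79279934 137.5407106 ]
 [348.07331544 160.40467081]
 [346.47851157 128.84850059]]
```

>>> {"fn": "move_arm", "kwargs": {"gripper": [0.7,0.7,0.7,0.7,0.7,0.7,0.7,0.7], "linear": [[0,0,-2],[0,0,-2],[2.36,-2.53,0],[2.36,-2.53,0],[2.36,-2.53,0],[2.36,-2.53,0],[2.36,-2.53,0],[2.36,-2.53,0]], "twist": [4.8,4.8,0,0,0,0,0,0], "squeeze": 20}}

```text
clock: 0.9
position: [0.2921, -0.4359, 0.2711]
tool_rot: [-3.141, 0.0, 0.101]
force: [0.6, -1.4, 0.6]
grip_width: 0.06
finger_force: 0.0
```

>>> {"fn": "move_arm", "kwargs": {"gripper": [0.7,0.7,0.7,0.7,0.7,0.7,0.7,0.7], "linear": [[2.36,-2.53,0],[2.36,-2.53,0],[2.36,-2.53,0],[2.36,-2.53,0],[2.36,-2.53,0],[2.36,-2.53,0],[2.36,-2.53,0],[0,0,0]], "twist": [0,0,0,0,0,0,0,0]}}

```text
clock: 1.7
position: [0.4403, -0.2405, 0.2711]
tool_rot: [-3.14, -0.001, 0.107]
force: [-0.3, 0.1, -0.0]
grip_width: 0.0596
finger_force: 0.0
```

>>> {"fn": "move_arm", "kwargs": {"gripper": [0.7,0.7,0.7,0.7,0.7,0.7,0.7,0.7], "linear": [[2.1,-2.2,0],[0,0,0],[0,0,2.5],[0,0,2.5],[0,0,2.5],[0,0,2.5],[0,0,1.5],[0,0,0]], "twist": [0,0,0,0,0,0,0,0]}}

```text
clock: 2.5
position: [0.4552, -0.2205, 0.1545]
tool_rot: [-3.14, 0.003, 0.101]
force: [0.2, -1.2, 0.9]
grip_width: 0.0597
finger_force: 0.0
```

Run:
```python
from h import *
s=grab('side'); t=grab('top')
a=cv2.resize(s['img'][90:330,190:390],None,fx=2.4,fy=2.4); b=cv2.resize(t['img'][120:270,300:420],None,fx=3,fy=3.84)
b=cv2.resize(b,(360,576))[:,:320]; cv2.imwrite('pics/d.png',np.hstack([a,b])[:,:,::-1]); print(monitor.observe()['position'])
```

```text
[ 0.45646633 -0.22077783  0.15664511]
```

View pics/d.png

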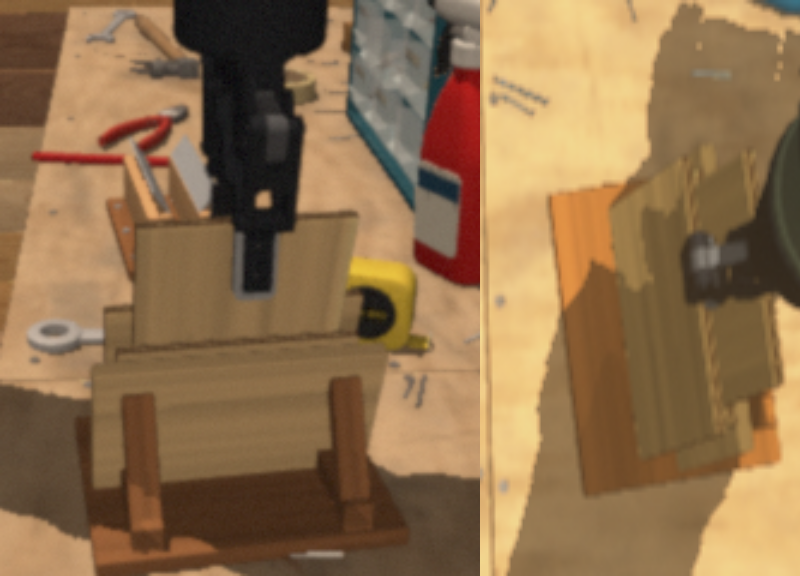

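The fingers straddle the tall panel's top edge at its middle, and the stack is undisturbed. I'll nudge 4 mm forward and close gently.

>>> {"fn": "move_arm", "kwargs": {"gripper": [0.7,0.7,0.3,0.2,0.15,0.12], "linear": [[0.2,-0.4,0],[0,0,0],[0,0,0],[0,0,0],[0,0,0],[0,0,0]], "twist": [0,0,0,0,0,0], "squeeze": 20}}

```text
clock: 3.2
position: [0.4582, -0.2156, 0.1564]
tool_rot: [-3.141, 0.0, 0.102]
force: [-1.0, 4.1, 3.7]
grip_width: 0.0159
finger_force: 18.2
```

>>> {"fn": "move_arm", "kwargs": {"gripper": [0,0,0,0,0], "linear": [[0,0,0],[0,0,0],[0,0,0],[0,0,0],[0,0,0]], "twist": [0,0,0,0,0]}}

```text
clock: 3.7
position: [0.4582, -0.2156, 0.1564]
tool_rot: [-3.141, 0.0, 0.102]
force: [-1.4, 6.3, 4.5]
grip_width: 0.0162
finger_force: 18.5
```

>>> {"fn": "move_arm", "kwargs": {"gripper": [0,0,0,0], "linear": [[0,0.24,-0.97],[0,0.24,-0.97],[0,0.24,-0.97],[0,0,0]], "twist": [0,0,0,0]}}

```text
clock: 4.1
position: [0.4591, -0.2232, 0.1861]
tool_rot: [-3.142, -0.001, 0.101]
force: [-1.1, 5.3, 3.1]
grip_width: 0.0156
finger_force: 22.4
```

Run:
```python
from h import *
s=grab('side'); t=grab('top')
a=cv2.resize(s['img'][90:330,190:390],None,fx=2.4,fy=2.4); b=cv2.resize(t['img'][120:270,300:420],None,fx=3,fy=3.84)
b=cv2.resize(b,(360,576))[:,:320]; cv2.imwrite('pics/e.png',np.hstack([a,b])[:,:,::-1])
```

```text
(no output)
```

View pics/e.png

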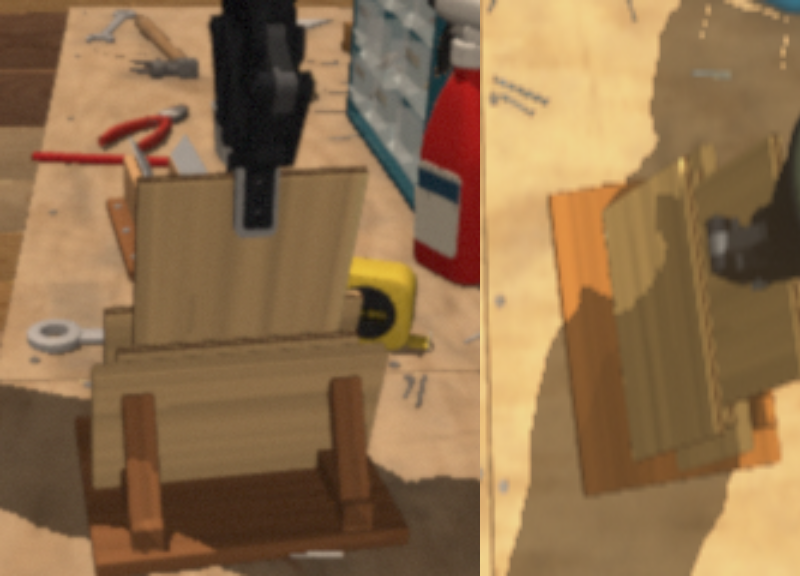

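The panel has risen about 3 cm with the gripper, and the wide and low panels haven't moved. Continuing the draw.

>>> {"fn": "move_arm", "kwargs": {"gripper": [0,0,0,0,0,0,0,0], "linear": [[0,0.24,-0.97],[0,0.24,-0.97],[0,0.24,-0.97],[0,0.24,-0.97],[0,0.24,-0.97],[0,0.24,-0.97],[0,0.24,-0.97],[0,0.24,-0.97]], "twist": [0,0,0,0,0,0,0,0]}}

```text
clock: 5.0
position: [0.461, -0.2432, 0.264]
tool_rot: [3.141, -0.0, 0.101]
force: [-0.4, 0.0, -0.8]
grip_width: 0.0086
finger_force: 26.5
```

>>> {"fn": "move_arm", "kwargs": {"gripper": [0,0,0,0,0,0,0,0], "linear": [[0,0.24,-0.97],[0,0.24,-0.97],[0,0.24,-0.97],[0,0.24,-0.97],[0,0.24,-0.97],[0,0.24,-0.97],[0,0,-1],[0,0,-1]], "twist": [0,0,0,0,0,0,0,0]}}

```text
clock: 5.8
position: [0.4623, -0.2567, 0.342]
tool_rot: [-3.142, 0.0, 0.101]
force: [0.2, 0.3, -0.7]
grip_width: 0.0086
finger_force: 26.9
```

Run:
```python
from h import *
s=grab('side'); t=grab('top')
a=cv2.resize(s['img'][40:330,190:390],None,fx=2,fy=2); b=cv2.resize(t['img'][120:265,300:420],None,fx=3,fy=4)
cv2.imwrite('pics/f.png',np.hstack([a,b])[:,:,::-1]); o=monitor.observe(); print(o['position'],o['force'],o['grip_width'])
```

```text
[ 0.46279697 -0.25681714  0.34259954] [ 0.58572516 -0.37234676 -0.89250679] 0.008422324366320462
```

View pics/f.png

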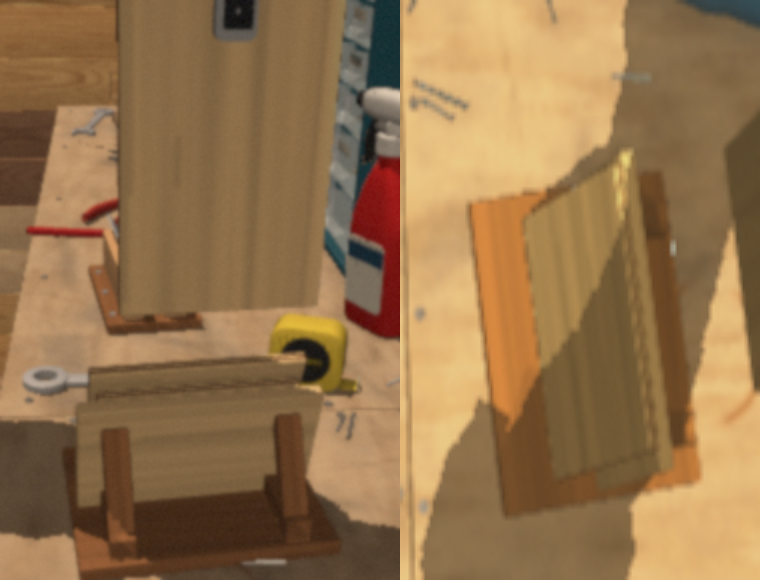

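Panel is out, hanging upright. The wide panel dropped back onto the low one and both still stand. Twisting to align with the slot.

>>> {"fn": "move_arm", "kwargs": {"gripper": [0,0,0,0,0,0,0,0], "linear": [[0,0,0],[0,0,0],[0,0,0],[0,0,0],[0,0,0],[0,0,0],[0,0,0],[0,0,0]], "twist": [-5,-7.8,-7.8,-7.8,-7.8,-7.8,-7.8,-7.8], "squeeze": 40}}

```text
clock: 6.7
position: [0.4622, -0.2566, 0.3408]
tool_rot: [-3.141, -0.0, 1.147]
force: [-0.1, -0.2, -1.6]
grip_width: 0.008
finger_force: 44.5
```

>>> {"fn": "move_arm", "kwargs": {"gripper": [0,0,0,0,0,0,0], "linear": [[0,0,0],[0,0,0],[0,0,0],[0,0,0],[0,0,0],[0,0,0],[0,0,0]], "twist": [-7.8,-7.8,-7.8,-5,-3.3,0,0]}}

```text
clock: 7.4
position: [0.4622, -0.2567, 0.341]
tool_rot: [-3.141, -0.0, 1.693]
force: [0.2, -0.9, -0.6]
grip_width: 0.0083
finger_force: 44.5
```

>>> {"fn": "move_arm", "kwargs": {"gripper": [0,0,0,0,0,0,0,0], "linear": [[1.5,0,0],[2.5,0.1,0],[3,0.2,0],[3,0.2,0],[3,0.2,0],[3,0.2,0],[3,0.2,0],[3,0.2,0]], "twist": [0,0,0,0,0,0,0,0]}}

```text
clock: 8.2
position: [0.4474, -0.0349, 0.3413]
tool_rot: [3.141, 0.0, 1.694]
force: [0.5, -0.4, -0.3]
grip_width: 0.0083
finger_force: 44.5
```

>>> {"fn": "move_arm", "kwargs": {"gripper": [0,0,0,0,0,0,0,0], "linear": [[3,0.2,0],[3,0.2,0],[3,0.2,0],[3,0.2,0],[3,0.2,0],[3,0.2,0],[2.9,0.1,0],[1.5,0,0]], "twist": [0,0,0,0,0,0,0,0]}}

```text
clock: 9.0
position: [0.432, 0.1899, 0.3413]
tool_rot: [3.141, -0.001, 1.696]
force: [-0.5, 0.2, -0.5]
grip_width: 0.0083
finger_force: 44.5
```

>>> {"fn": "move_arm", "kwargs": {"gripper": [0,0,0], "linear": [[0,0,0],[0,0,0],[0,0,0]], "twist": [0,0,0]}}

```text
clock: 9.3
position: [0.4332, 0.1863, 0.3412]
tool_rot: [-3.142, 0.0, 1.693]
force: [0.5, -0.7, -1.1]
grip_width: 0.008
finger_force: 44.5
```

Run:
```python
from h import *
s=grab('side'); t=grab('top')
cv2.imwrite('pics/side_g.png',s['img'][:,:,::-1])
a=cv2.resize(s['img'][0:240,170:350],None,fx=2.4,fy=2.4); b=cv2.resize(t['img'][150:270,120:240],None,fx=3,fy=4.8)[:, :]
cv2.imwrite('pics/g.png',np.hstack([a,b])[:,:,::-1]); o=monitor.observe(); print(o['position'],o['tool_rot'])
p=o['position'];yaw=np.radians(7.2);Rm=R.from_euler('z',yaw).as_matrix()
for nm,Z in(('foot',p[2]+.0305-.18),('top',p[2]+.0305)):
    q=np.array([[sx*.0045,sy*.06,0] for sx in(-1,1) for sy in(-1,1)])@Rm.T+[p[0],p[1],Z]
    print(nm,((proj(s,q)-[170,0])*2.4).round(0).tolist(),((proj(t,q)-[120,150])*[3,4.8]+[432,0]).round(0).tolist())
```

```text
[0.43336579 0.18634952 0.34124454] [3.14146537e+00 2.89056970e-04 1.69325826e+00]
foot [[223.0, 267.0], [200.0, 234.0], [234.0, 267.0], [210.0, 234.0]] [[711.0, 255.0], [517.0, 299.0], [709.0, 233.0], [516.0, 276.0]]
top [[224.0, 24.0], [200.0, 17.0], [236.0, 24.0], [210.0, 17.0]] [[686.0, 168.0], [448.0, 221.0], [684.0, 140.0], [446.0, 193.0]]
```

View pics/g.png

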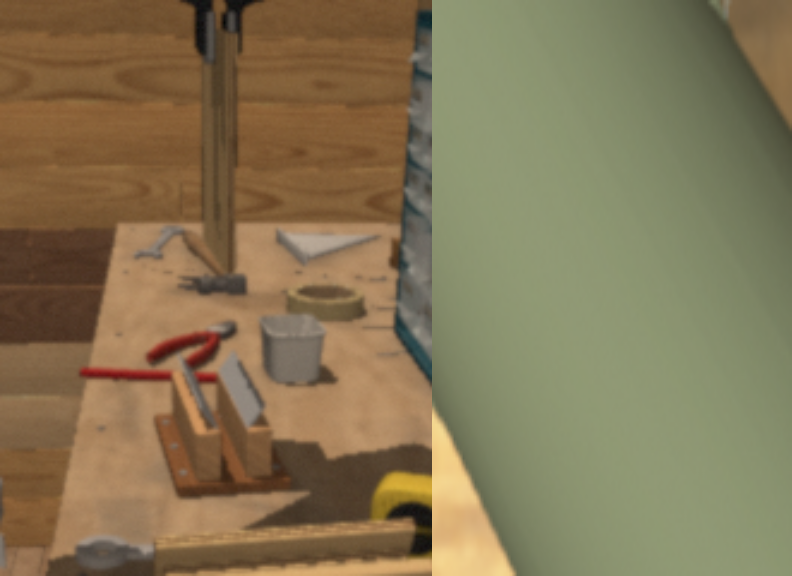

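The panel hangs plumb over the stand, matching prediction (foot near end at ≈(228,270) in the crop against 267 predicted). Descending.

>>> {"fn": "move_arm", "kwargs": {"gripper": [0,0,0,0,0,0,0,0], "linear": [[0.1,0,2],[0,0,2],[0,0,2],[0,0,2],[0,0,1],[0,0,1],[0,0,1],[0,0,0]], "twist": [0,0,0,0,0,0,0,0]}}

```text
clock: 10.2
position: [0.4329, 0.1878, 0.2304]
tool_rot: [-3.141, 0.0, 1.695]
force: [-0.7, -0.6, -1.1]
grip_width: 0.0084
finger_force: 44.5
```

>>> {"fn": "move_arm", "kwargs": {"gripper": [0,0,0,0,0,0], "linear": [[0,0,1],[0,0,1],[0,0,1],[0,0,1],[0,0,1],[0,0,0]], "twist": [0,0,0,0,0,0]}}

```text
clock: 10.8
position: [0.4325, 0.1878, 0.1798]
tool_rot: [-3.14, 0.0, 1.695]
force: [0.9, -0.5, -0.1]
grip_width: 0.008
finger_force: 44.5
```

Run:
```python
from h import *
s=grab('side')
a=cv2.resize(s['img'][80:220,210:310],None,fx=4,fy=4,interpolation=cv2.INTER_CUBIC)
cv2.imwrite('pics/i.png',a[:,:,::-1]); o=monitor.observe(); print(o['position'],o['force'])
q=np.array([[x,-.08,z] for z in(.012,.057) for x in(-.011,.011)])@R.from_euler('z',np.radians(7.2)).as_matrix().T+[.4338,.1875,0]
print(((proj(s,q)-[210,80])*4).round(0).tolist())
```

```text
[0.43283154 0.18805705 0.18060579] [-0.04130878  0.21106827 -1.16441661]
[[205.0, 480.0], [247.0, 478.0], [205.0, 399.0], [248.0, 397.0]]
```

View pics/i.png

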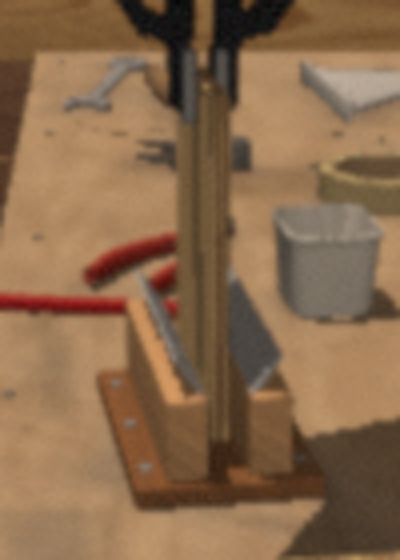

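The foot is inside the slot with no contact force. Lowering the last bit.

>>> {"fn": "move_arm", "kwargs": {"gripper": [0,0,0,0,0], "linear": [[0,0,0.4],[0,0,0.4],[0,0,0.3],[0,0,0.2],[0,0,0]], "twist": [0,0,0,0,0]}}

```text
clock: 11.35
position: [0.4331, 0.188, 0.168]
tool_rot: [-3.141, 0.0, 1.695]
force: [0.1, 0.7, -0.7]
grip_width: 0.0077
finger_force: 44.6
```

>>> {"fn": "move_arm", "kwargs": {"gripper": [0,0,0], "linear": [[0,0,0.2],[0,0,0.2],[0,0,0]], "twist": [0,0,0]}}

```text
clock: 11.65
position: [0.4357, 0.1882, 0.1669]
tool_rot: [3.136, 0.001, 1.693]
force: [-2.7, -11.3, 55.9]
grip_width: 0.0082
finger_force: 53.9
```

The foot has reached the floor. Easing off before release.

>>> {"fn": "move_arm", "kwargs": {"gripper": [0,0], "linear": [[0,0,-0.3],[0,0,0]], "twist": [0,0]}}

```text
clock: 11.85
position: [0.4334, 0.1882, 0.1677]
tool_rot: [3.141, -0.0, 1.695]
force: [0.7, 0.1, -1.1]
grip_width: 0.0082
finger_force: 44.9
```

>>> {"fn": "move_arm", "kwargs": {"gripper": [0.3,0.5,0.6,0.6,0.6,0.6], "linear": [[0,0,0],[0,0,0],[0,0,0],[0,0,0],[0,0,0],[0,0,0]], "twist": [0,0,0,0,0,0]}}

```text
clock: 12.45
position: [0.4332, 0.1881, 0.1672]
tool_rot: [-3.142, -0.0, 1.695]
force: [-0.3, -0.9, -0.7]
grip_width: 0.0509
finger_force: 0.0
```

>>> {"fn": "move_arm", "kwargs": {"gripper": [0.7,0.7,0.7,0.7,0.7,0.7,0.7,0.7], "linear": [[0,0,-1.5],[0,0,-2],[0,0,-2],[0,0,-2],[0,0,-2],[0,0,-2],[0,0,-2],[0,0,0]], "twist": [0,0,0,0,0,0,0,0]}}

```text
clock: 13.25
position: [0.4339, 0.1886, 0.3043]
tool_rot: [3.138, -0.001, 1.695]
force: [0.5, -0.4, -0.3]
grip_width: 0.0598
finger_force: 0.0
```

Run:
```python
from h import *
s=grab('side')
cv2.imwrite('pics/j.png',cv2.resize(s['img'][60:340,180:390],None,fx=2.1,fy=2.1,interpolation=cv2.INTER_CUBIC)[:,:,::-1]); o=monitor.observe(); print(o['position'],o['force'])
```

```text
[0.43350746 0.18820393 0.30296092] [ 0.14059884  0.42769637 -0.80330527]
```

View pics/j.png

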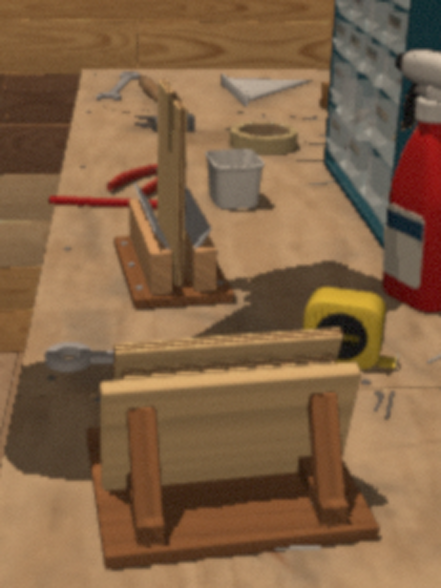

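The tall panel stands in the slot, leaning slightly. The gripper is clear, and both short panels still lean in the rack.

>>> {"fn": "move_arm", "kwargs": {"gripper": [0.7,0.7,0.7,0.7,0.7,0.7,0.7,0.7], "linear": [[0,0,0],[0,0,0],[0,0,0],[0,0,0],[0,0,0],[0,0,0],[0,0,0],[0,0,0]], "twist": [0,0,0,0,0,0,0,0]}}

```text
clock: 14.1
position: [0.4331, 0.1881, 0.3022]
tool_rot: [3.142, -0.0, 1.695]
force: [0.5, 0.3, 0.8]
grip_width: 0.0598
finger_force: 0.0
```

```bash
python3 -c "
from h import *
print(bot.job_done())"
```

```text
the job is handed in; nothing more can be done
None
```

The job is handed in at about 14 s with no verdict returned: the last picture shows the tall panel released and standing in the slot with a slight lean, and both shorter panels still leaning in the rack.

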